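Put the white ware on its own kiln setters

ROBOT

A 6-joint arm with a two-finger parallel gripper is mounted at the origin on the work surface. World frame = base frame: x ahead of the robot, y to its left, z up, the work surface at z = 0. Lengths are in mm, angles in rad, forces in N, time in s.
With the tool pointing down it reaches from about 300 to 775 mm from the base axis. Payload 14.6 kg.
Tool frame: the origin (TCP) lies at the very end of the fingers, on their centre line; the grasp point (between the pads) lies 19 mm behind it; z points along the fingers, y is the line along which they close (so a half turn about z gives the same grasp; the last joint's range is limited). The gripper opens to 94 mm and grips with 3 to 60 N. Pads are 16 mm wide; open, the fingers measure 119 mm over their backs; the gripper's body (75 mm by 177 mm) begins 78 mm behind the grasp point.
Start: joints at [1.175, 0.3, 1.521, -0, 1.321, -0.067], TCP at [177.596, 520.527, 168.746] pointing down, gripper open.
Joint ranges: [-3.03, 3.03], [-0.79, 2.21], [0.23, 2.52], [-1.04, 4.18], [0, 3.07], [-2.55, 2.55]. Speed limits (rad/s): [2.22, 2.22, 2.57, 3.14, 3.14, 3.14].

INTERFACE

Orientations are given as [roll, pitch, yaw] about the fixed x, y, z axes, in that order (R = Rz(yaw) Ry(pitch) Rx(roll)).
In Python, from cell import manip, optics gives the robot as it stands.
- The arm moves only by the shell command python3 -m crank 'ROWS' [FORCE]. ROWS is JSON, a list of rows, each a list of 7 numbers: the opening in per cent of the stroke, from 0 (shut) to 100 (fully open), then the shift along the tool's x, y, z in mm, then the turn, a rotation vector about the tool's x, y, z in rad. A call has 1 to 10 rows; each row is the pose to reach, as a shift and turn from the pose commanded when the call began, along the tool's axes at that moment; what a row does not reach only later rows make up. A row lasts 1/10 s, in which the tool goes at most 50 mm and 8.59 degrees, less where a joint would pass 70% of its speed; a pose out of reach is approached as far as the arm can. A call with a gripper value outside its range is refused whole. The fingers move at their own pace and stop on an object; FORCE is the grip in N (left out, the last holds). Time passes only in rows, so rows that repeat a pose let the fingers close. It gives the time, the measured TCP pose, the force, the opening and the grip force at its end, in the units of the state.
- manip.read_state(): the state, without advancing time (a new reading comes with each control period).
- optics.camera(name): name is "scene" or "top" or "wrist"; returns (picture, depth): 384x512x3 uint8, red, green, blue; 384x512 float32, mm along the optical axis (not along the pixel's ray), 0 where there is no reading.
- optics.calibration(name): a dict with "camera_matrix" (3x3 intrinsics, pixels), "k1" (the pictures are not rectified: a ray, as slopes to the right and down, at radius r is drawn at 1 + k1 r^2 times it, then the intrinsics apply), "R" (3x3) and "t" (3): a world point X has camera coordinates R X + t. Camera axes: x right, y down, z forward; pixel columns grow to the right and rows downward; lengths in mm; the calibration is good to about 2 mm. A picture is of the moment at which its call begins: read the wrist's pose just before it. calibration takes no time and is no camera call; for the wrist camera it gives the pose at the moment of the call.
- manip.sign_off(): hands the job in; it is judged then, once.
The state is a dict: "clock": time; "joints": joint angles; "qd": joint speeds; "effort": joint torques, N m; "eef_pos": TCP position; "eef_rot": TCP orientation; "wrist_force": force on the tool from outside, world axes, zero at the start; "moment": the same for the moment, N m; "finger_gap": finger opening in mm; "finger_force": force on a finger pad.
Only numpy, scipy, OpenCV 4.12 (cv2) and the standard library are available. Lean on these libraries where they do the work, as an engineer would, in place of code of your own. Each camera call takes 0.05 s, during which the arm holds its last target. There are 200 camera calls.

TASK

The three white pieces stand on the wrong terracotta setters: rearrange them so that each stands upright in the middle of the setter of its own outline (tumbler on the round one, square planter on the square one, trough lengthways on the oblong one), using the empty slatted wooden rest as the free spot. The table cover is smeared with paint, so never put a piece down on it; set the pieces down rather than dropping them, and do not tip them over. Leave the two closed paint jars standing where they are.

Things in the scene. Friction and masses are not known exactly. Their poses are not given: they have to be found in the camera images.
- tumbler_mid (a point): white round tumbler, open-topped straight cup without a handle, 56 mm across, 72 mm tall, wall 4 mm, empty, about 0.16 kg; the point is on its axis half-way up (36 mm above its foot); z up; upright at the start
- planter_mid (a point): white square planter, open-topped, 52 x 52 mm, 64 mm tall, wall 5 mm, empty, about 0.18 kg; the point is at its centre half-way up (32 mm above its foot); x and y square to its faces, z up; upright at the start
- trough_mid (a point): white oblong brush trough, open-topped with one cross wall in the middle, 86 mm long (its x axis), 44 mm wide (its y axis), 60 mm tall, walls 5 mm, empty, about 0.20 kg; the point is at its centre half-way up (30 mm above its foot); z up; upright at the start
- round_setter: round terracotta setter: fixed flat disc lying on the table, 100 mm across, 12 mm thick, flat top; origin at the centre of its underside (on the table), z up
- square_setter: square terracotta setter: fixed flat slab lying on the table, 95 x 95 mm, 12 mm thick, flat top; origin at the centre of its underside (on the table), x and y square to its edges, z up
- oblong_setter: oblong terracotta setter: fixed flat slab lying on the table, 125 mm long (its x axis) by 85 mm (its y axis), 12 mm thick, flat top; origin at the centre of its underside (on the table), z up
- slat_rest: free wooden slatted rest: fixed, 105 x 105 mm, four flat slats along its x axis, flat top 16 mm above the table; empty at the start, will hold any one piece; origin at the centre of its underside (on the table), z up
- jar_big_mid (a point): bystander: closed blue paint jar, 40 mm across, 58 mm tall, standing loose between the pieces; the point is half-way up
- jar_small_mid (a point): bystander: closed coral-red paint jar with a red cap, 32 mm across, 42 mm tall, standing loose between the pieces; the point is half-way up
Not all that is in view belongs to the job. Leave any pink or turquoise look-alike of the square_setter alone.

How it is judged:
By the outcome, as a careful person would: the job done as asked, in the order asked, and still so for the second after the job is handed in, with the robot touching nothing.
It also fails if it takes over 112 s, if anything falls off the work surface, if the arm or the gripper's body presses on something with over 40 N, if the wrist force passes 120 N, or if a joint passes its speed limit or range.

## Working session

There is one attempt and no reset: what is moved stays moved. The work goes in short steps, Python scripts to look and compute and a shell command to move; the robot and the scene stay as the last step left them, time stands still between calls to the robot, and variables do not carry over. Pictures are saved under pics/ and viewed, at most 14 in all, crops included, and the job is handed in when it is done.

```bash
mkdir -p pics; ls
python3 - <<'E'
from cell import manip, optics
import cv2,numpy as np
s=manip.read_state();print(s)
for n in("top","scene"):
    p,d=optics.camera(n);cv2.imwrite(f"pics/{n}0.png",cv2.cvtColor(p,cv2.COLOR_RGB2BGR));np.savez(f"{n}0.npz",p=p,d=d)
    c=optics.calibration(n);print(n,c)
E
```

```text
pics
{'clock': 0.0, 'joints': array([ 1.17538637e+00,  3.00444472e-01,  1.52162549e+00,  1.63372481e-05,
        1.32069820e+00, -6.66390536e-02]), 'qd': array([ 2.12038660e-03,  6.87991787e-04, -1.20525071e-03,  1.47264802e-03,
       -7.35383420e-05,  1.25873706e-03]), 'effort': array([ 7.72248750e-04, -5.31806266e+01, -3.52737415e+01,  7.07995822e-02,
        2.43999698e-02, -4.64312109e-05]), 'eef_pos': array([177.47754813, 520.23629927, 168.18217728]), 'eef_rot': array([-3.14042081e+00, -9.40658467e-05,  2.81281765e+00]), 'wrist_force': array([-0.6718111 , -0.05551306, -0.48873092]), 'moment': array([0.0148694 , 0.03368175, 0.00075425]), 'finger_force': 0.0, 'finger_gap': 93.73899226217291}
top {'camera_matrix': array([[394.95697746,   0.        , 253.76366538],
       [  0.        , 394.95697746, 188.95094632],
       [  0.        ,   0.        ,   1.        ]]), 'k1': -0.031782853599810326, 'R': array([[-0.00535496, -0.99996998,  0.00559977],
       [-0.99348287,  0.00468247, -0.11388532],
       [ 0.11385568, -0.00617313, -0.99347812]]), 't': array([ -42.62406705,  484.4752555 , 1051.73314932])}
scene {'camera_matrix': array([[490.61255423,   0.        , 256.98120118],
       [  0.        , 490.61255423, 190.58659717],
       [  0.        ,   0.        ,   1.        ]]), 'k1': -0.05639104312378391, 'R': array([[-0.27546895,  0.96123803, -0.01176071],
       [ 0.57519302,  0.15501015, -0.80319664],
       [-0.77024012, -0.22802041, -0.59559789]]), 't': array([ 199.97423402, -222.90059868, 1775.82351184])}
```

View pics/top0.png

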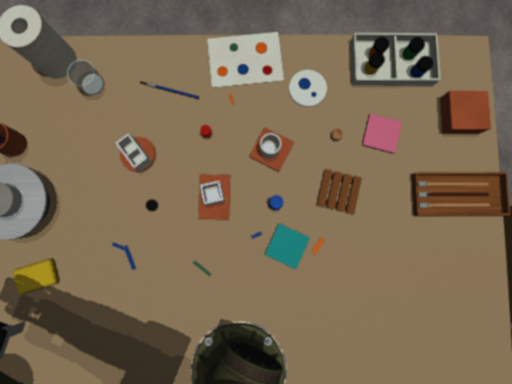

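View pics/scene0.png

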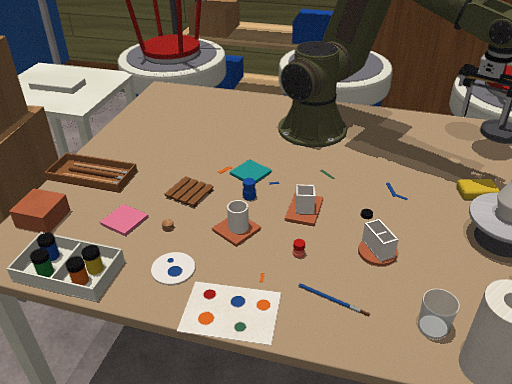

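The top view shows the trough on the round setter (136,152), the planter on the oblong setter (213,196) and the tumbler on the square setter (271,148). The slatted rest is at (340,191), the blue jar at (276,202) and the red jar at (206,131). Possible mix-ups:
- **Setters:** the pink slab (382,133), turquoise slab (287,246) and terracotta-coloured box (466,111).
- **White pieces:** the white dish (308,88), palette (245,58) and glass (90,80).
- **Jars:** the black cap (152,205) and brown ball (336,134).

I choose the terracotta slabs and the hollow white pieces on them.

```bash
cat > h.py <<'E'
from cell import manip, optics
import cv2,numpy as np
def grab(n,fn=None):
    c=optics.calibration(n);p,d=optics.camera(n)
    if fn: cv2.imwrite("pics/"+fn,cv2.cvtColor(p,cv2.COLOR_RGB2BGR))
    return c,p,d
def dirs(c,uv):
    D=np.array([c["k1"],0,0,0,0.])
    xy=cv2.undistortPoints(np.float64(uv).reshape(-1,1,2),c["camera_matrix"],D).reshape(-1,2)
    return np.c_[xy,np.ones(len(xy))]
def onplane(c,uv,z):
    r=dirs(c,uv)@c["R"]; o=-c["R"].T@c["t"]
    return (o+r*((z-o[2])/r[:,2])[:,None])
def cloud(c,d):
    v,u=np.mgrid[:d.shape[0],:d.shape[1]];uv=np.c_[u.ravel(),v.ravel()]
    P=(dirs(c,uv)*d.reshape(-1,1)-c["t"])@c["R"]
    P[d.ravel()==0]=np.nan
    return P.reshape(*d.shape,3)
def rect(pts):
    (x,y),(w,h),a=cv2.minAreaRect(np.float32(pts[:,:2]))
    if w<h:w,h,a=h,w,a+90
    return np.round([x,y,w,h,(a+90)%180-90],1)
def masks(p):
    h=cv2.cvtColor(p,cv2.COLOR_RGB2HSV).astype(int);H,S,V=h[...,0],h[...,1],h[...,2]
    return dict(white=(S<45)&(V>110),terra=((H<10)|(H>174))&(S>135)&(V>60),blue=(H>105)&(H<125)&(S>130)&(V>50),red=((H<4)|(H>174))&(S>200)&(V>90),
      wood=(H>5)&(H<15)&(S>110)&(V<150))
E
python3 - <<'E'
from h import *
z=np.load("top0.npz");p,d=z["p"],z["d"];c=optics.calibration("top")
P=cloud(c,d);print(np.nanmedian(P[200:300,180:260,2]))
hs=cv2.cvtColor(p,cv2.COLOR_RGB2HSV)
for u,v in[(150,160),(225,205),(255,150),(332,190),(276,202),(206,131),(206,190),(270,240)]:print((u,v),hs[v,u],P[v,u].round())
# pieces by height
for n,(u,v) in dict(trough=(136,152),planter=(213,196),tumbler=(271,148),rest=(340,191),blue=(276,202),red=(206,131)).items():
    w=P[v-30:v+30,u-30:u+30];zz=w[...,2]
    m=(zz>8)
    print(n,m.sum(),np.nanpercentile(zz,[50,90,98,99.5]).round(1))
    t=np.nanpercentile(zz,99)
    k=zz>t-8 if n!="rest" else (zz>8)&(zz<22)
    print("  top",rect(w[k]), "n",k.sum())
E
python3 - <<'E'
import cv2
a=cv2.imread('pics/top0.png')[100:240,100:390];cv2.imwrite('pics/crop0.png',cv2.resize(a,None,fx=2.7,fy=2.7,interpolation=2))
E
```

```text
-0.007266513726606113
(150, 160) [10 74 90] [563. 237.  42.]
(225, 205) [  8 178 142] [442.  34.  13.]
(255, 150) [  9 179 134] [595. -49.  16.]
(332, 190) [ 13 175 102] [ 482. -262.   16.]
(276, 202) [110 200 143] [ 445. -103.   62.]
(206, 131) [  1 224 148] [643.  85.  42.]
(206, 190) [ 48   7 177] [483.  87.  16.]
(270, 240) [43 43 94] [345. -89.   8.]
trough 1055 [ 0.9 46.9 71.9 73.8]
  top [583.9 281.1  89.2  44.4  38.2] n 207
planter 1349 [ 1.7 17.  76.1 77.6]
  top [472.5  67.3  52.4  52.2 -77.4] n 152
tumbler 1103 [ 1.1 18.1 81.7 84.9]
  top [599.6 -88.1  54.1  52.9  -1. ] n 112
rest 1233 [ 1.7 17.  19.1 20.4]
  top [ 480.5 -281.7  106.   105.4   75.9] n 1233
blue 293 [ 0.2  4.5 57.9 60.1]
  top [ 448.5 -102.6   34.7   32.4   89.4] n 146
red 124 [-0.2  2.8 39.8 42.9]
  top [645.5  88.4  28.9  27.5 -47.5] n 96
```

View pics/crop0.png

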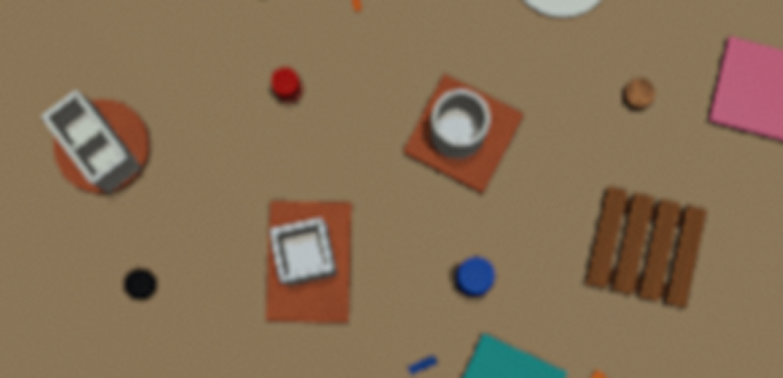

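The crop confirms the choice: trough, planter and tumbler each stand on a terracotta slab, and the rest is empty. Depth heights (72, 76 and 84 mm) and outlines match the given sizes. Next I measure the setters and check the piece positions in the scene view.

Run:
```python
from h import *
for cam in("top","scene"):
    z=np.load(cam+"0.npz");p,d=z["p"],z["d"];c=optics.calibration(cam)
    P=cloud(c,d);hs=cv2.cvtColor(p,cv2.COLOR_RGB2HSV).astype(int)
    t=((hs[...,0]<12)|(hs[...,0]>174))&(hs[...,1]>150)&(hs[...,2]>60)
    for n,(x,y) in dict(round=(575,270),square=(600,-88),oblong=(470,60)).items():
        m=t&(np.hypot(P[...,0]-x,P[...,1]-y)<90)&(P[...,2]<25)
        cs,_=cv2.findContours(m.astype(np.uint8),0,1);k=max(cs,key=cv2.contourArea)
        W=onplane(c,k.reshape(-1,2),12)
        (cx,cy),r=cv2.minEnclosingCircle(np.float32(W[:,:2]))
        print(cam,n,rect(W),"circ",np.round([cx,cy,r],1))
    for n,(x,y,h) in dict(trough=(584,281,72),planter=(472,67,76),tumbler=(600,-88,84)).items():
        k=(np.hypot(P[...,0]-x,P[...,1]-y)<60)&(abs(P[...,2]-h)<5)&(hs[...,1]<80)
        W=P[k];print("  ",n,rect(W),k.sum())
```

```text
top round [608.7 254.1  84.5  26.8  37.4] circ [602.1 262.8  42.3]
top square [598.8 -94.4  92.3  92.2  62.6] circ [598.9 -94.6  62.7]
top oblong [ 4.659e+02  6.510e+01  1.195e+02  8.300e+01 -3.000e-01] circ [465.7  64.4  70.9]
   trough [583.9 281.2  89.2  44.2  38.2] 189
   planter [472.2  67.2  52.4  51.7 -77.5] 142
   tumbler [ 5.996e+02 -8.820e+01  5.410e+01  5.280e+01 -5.000e-01] 100
scene round [612.3 279.8  96.2  69.2  83.7] circ [597.  282.2  50.4]
scene square [605.4 -93.2 101.6  99.1  62.4] circ [612.  -91.4  63.8]
scene oblong [473.4  66.  133.5  83.6  -1.3] circ [472.8  68.   75.2]
   trough [585.5 282.   89.7  48.2  37.2] 219
   planter [473.7  66.2  58.3  49.8  12. ] 119
   tumbler [600.6 -89.5  59.3  52.8  17. ] 118
```

```bash
cat > go.py <<'E'
import sys
from h import *
from scipy.spatial.transform import Rotation as Ro
s=manip.read_state();R=Ro.from_euler('xyz',s["eef_rot"])
x,y,z,yaw=map(float,sys.argv[1:5])
T=Ro.from_euler('xyz',[np.pi,0,np.deg2rad(yaw)])
print("shift",R.inv().apply(np.array([x,y,z])-s["eef_pos"]).round(1),"turn",(R.inv()*T).as_rotvec().round(3),"clock",s["clock"],"j6 %.2f"%s["joints"][5],
 "pos",s["eef_pos"].round(1),"rot",np.rad2deg(s["eef_rot"]).round(1),"F",s["wrist_force"].round(1),"gap %.1f ff %.1f"%(s["finger_gap"],s["finger_force"]))
E
python3 go.py 600 -88.5 160 90
```

```text
shift [-596.5 -439.8    8.7] turn [-1.000e-03  1.000e-03  1.242e+00] clock 0.1 j6 -0.07 pos [177.5 520.3 168.3] rot [-179.9   -0.   161.2] F [ 0.2 -0.6  0.9] gap 94.0 ff 0.0
```

```bash
python3 -m crank '[[100,-40,-30,0,0,0,0.14],[100,-80,-60,0,0,0,0.28],[100,-120,-90,0,0,0,0.42],[100,-160,-120,0,0,0,0.56],[100,-200,-150,0,0,0,0.7],[100,-240,-180,0,0,0,0.84],[100,-280,-210,0,0,0,0.98],[100,-320,-240,0,0,0,1.12],[100,-360,-270,0,0,0,1.24],[100,-390,-290,0,0,0,1.24]]' 20; python3 go.py 600 -88.5 160 90
```

```text
clock: 1.1
eef_pos: [454.0, 117.5, 168.6]
eef_rot: [-3.141, 0.0, 1.567]
wrist_force: [-0.4, 0.4, 0.4]
finger_gap: 93.9
finger_force: 0.0
shift [-205.5  146.8    8.7] turn [-0.     0.    -0.004] clock 1.1 j6 0.18 pos [454.  117.5 168.6] rot [-180.     0.    89.8] F [-0.4  0.4  0.4] gap 93.9 ff 0.0
```

```bash
python3 -m crank '[[100,-35,25,0,0,0,0],[100,-70,50,0,0,0,0],[100,-105,75,0,0,0,0],[100,-140,100,0,0,0,0],[100,-175,125,5,0,0,0],[100,-205,146,8,0,0,0],[100,-205,146,8,0,0,0],[100,-205,146,8,0,0,0]]'; python3 go.py 600 -88.5 44 90
python3 - <<'E'
from h import *
c,p,d=grab("wrist","w1.png");P=cloud(c,d)
k=(np.hypot(P[...,0]-600,P[...,1]+88)<50)&(abs(P[...,2]-84)<5)
W=P[k];print(rect(W),k.sum())
E
```

```text
clock: 1.9
eef_pos: [599.2, -84.9, 159.9]
eef_rot: [-3.14, -0.0, 1.572]
wrist_force: [0.5, 0.2, 0.8]
finger_gap: 94.2
finger_force: 0.0
shift [ -3.7   1.  115.9] turn [-0.001 -0.     0.001] clock 1.9 j6 -0.20 pos [599.2 -84.9 159.9] rot [-179.9   -0.    90.1] F [0.5 0.2 0.8] gap 94.2 ff 0.0
[599.3 -88.4  55.4  54.1 -88.5] 769
```

View pics/w1.png

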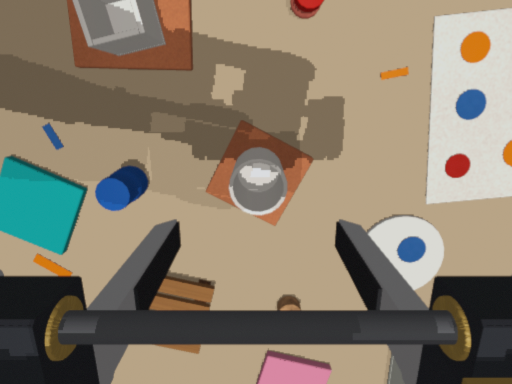

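The wrist view shows the tumbler rim at about (258,182), on the square setter and between the fingers. It measures (599.3, -88.4), which agrees with the top view, so I descend.

```bash
python3 -m crank '[[100,-3.5,0,25,0,0,0],[100,-3.5,0,60,0,0,0],[100,-3.5,0,90,0,0,0],[100,-3.5,0,110,0,0,0],[100,-3.5,0,116,0,0,0],[100,-3.5,0,116,0,0,0],[20,-3.5,0,116,0,0,0],[20,-3.5,0,116,0,0,0],[20,-3.5,0,116,0,0,0],[20,-3.5,0,116,0,0,0]]' 20; python3 -m crank '[[20,0,0,0,0,0,0],[20,0,0,0,0,0,0],[20,0,0,0,0,0,0],[20,0,0,0,0,0,0]]'; python3 go.py 480.5 -281.7 140 90
```

```text
clock: 2.95
eef_pos: [599.7, -88.1, 45.3]
eef_rot: [3.141, 0.0, 1.573]
wrist_force: [0.0, -0.3, -0.4]
finger_gap: 65.6
finger_force: 0.0
clock: 3.35
eef_pos: [599.5, -88.1, 44.9]
eef_rot: [3.141, 0.0, 1.573]
wrist_force: [-1.6, 0.7, 3.7]
finger_gap: 54.5
finger_force: 20.0
shift [-193.4 -119.4  -95.1] turn [0.    0.    0.002] clock 3.35 j6 -0.21 pos [599.5 -88.1  44.9] rot [180.    0.   90.1] F [-1.6  0.7  3.7] gap 54.5 ff 20.0
```

```bash
python3 -m crank '[[20,0,0,-10,0,0,0],[20,0,0,-35,0,0,0],[20,0,0,-65,0,0,0],[20,0,0,-90,0,0,0],[20,-20,-12,-95,0,0,0],[20,-50,-31,-95,0,0,0],[20,-85,-53,-95,0,0,0],[20,-120,-75,-95,0,0,0],[20,-155,-97,-95,0,0,0],[20,-180,-112,-95,0,0,0]]'; python3 -m crank '[[20,-13,-8,0,0,0,0],[20,-13,-8,0,0,0,0],[20,-13,-8,0,0,0,0],[20,-13,-8,0,0,0,0]]';  python3 go.py 480.5 -281.7 49.5 90
```

```text
clock: 4.35
eef_pos: [486.4, -270.1, 140.4]
eef_rot: [3.141, 0.0, 1.572]
wrist_force: [1.2, 0.8, -1.6]
finger_gap: 54.6
finger_force: 20.0
clock: 4.75
eef_pos: [480.6, -280.2, 139.8]
eef_rot: [3.142, -0.0, 1.574]
wrist_force: [0.8, 0.3, -2.2]
finger_gap: 54.8
finger_force: 20.0
shift [-1.5 -0.1 90.3] turn [ 0.    -0.     0.003] clock 4.75 j6 -0.60 pos [ 480.6 -280.2  139.8] rot [180.   -0.   90.2] F [ 0.8  0.3 -2.2] gap 54.8 ff 20.0
```

Run:
```python
from h import *
c,p,d=grab("scene","s1.png")
z=np.load("scene0.npz")
c,p,d=grab("top");P=cloud(c,d)
hs=cv2.cvtColor(p,cv2.COLOR_RGB2HSV).astype(int)
t=((hs[...,0]<12)|(hs[...,0]>174))&(hs[...,1]>150)&(hs[...,2]>50)
m=t&(np.hypot(P[...,0]-600,P[...,1]+92)<90)&(P[...,2]<25)
cs,_=cv2.findContours(m.astype(np.uint8),0,1);k=max(cs,key=cv2.contourArea)
print(rect(onplane(c,k.reshape(-1,2),12)))
c,p,d=grab("wrist");P=cloud(c,d);hs=cv2.cvtColor(p,cv2.COLOR_RGB2HSV).astype(int)
m=(np.hypot(P[...,0]-480,P[...,1]+281)<80)&(P[...,2]>10)&(P[...,2]<22)
print("rest",rect(P[m]),m.sum())
m=(np.hypot(P[...,0]-600,P[...,1]+92)<80)&(P[...,2]>7)&(P[...,2]<16)
print("sq",rect(P[m]),m.sum())
```

```text
[598.8 -94.4  92.3  92.2  62.6]
rest [ 480.1 -281.6  104.9  104.8  -14. ] 4714
sq [ 5.908e+02 -1.349e+02  1.062e+02  4.560e+01  1.000e-01] 3188
```

```bash
python3 -m crank '[[20,-1.5,0,20,0,0,0],[20,-1.5,0,45,0,0,0],[20,-1.5,0,68,0,0,0],[20,-1.5,0,80,0,0,0],[20,-1.5,0,85,0,0,0],[20,-1.5,0,88,0,0,0],[20,-1.5,0,89.5,0,0,0],[20,-1.5,0,90.5,0,0,0],[20,-1.5,0,90.5,0,0,0],[20,-1.5,0,90.5,0,0,0]]'; python3 go.py 480.5 -281.7 140 90
```

```text
clock: 5.9
eef_pos: [480.0, -282.9, 49.6]
eef_rot: [3.141, 0.0, 1.573]
wrist_force: [-0.3, -0.5, -1.7]
finger_gap: 54.9
finger_force: 20.0
shift [  1.2   0.5 -90.4] turn [0.    0.    0.002] clock 5.9 j6 -0.60 pos [ 480.  -282.9   49.6] rot [180.    0.   90.1] F [-0.3 -0.5 -1.7] gap 54.9 ff 20.0
```

```bash
python3 -m crank '[[20,0,0,0.5,0,0,0],[20,0,0,0.8,0,0,0],[20,0,0,0.8,0,0,0],[20,0,0,0.8,0,0,0]]'
```

```text
clock: 6.3
eef_pos: [480.0, -282.9, 48.8]
eef_rot: [3.141, 0.0, 1.573]
wrist_force: [-1.2, 0.7, 5.4]
finger_gap: 54.1
finger_force: 20.0
```

Contact. Release, rise, and look at the planter.

```bash
python3 -m crank '[[70,0,0,0,0,0,0],[100,0,0,0,0,0,0],[100,0,0,0,0,0,0],[100,0,0,0,0,0,0],[100,0,0,-15,0,0,0],[100,0,0,-45,0,0,0],[100,0,0,-80,0,0,0],[100,0,0,-105,0,0,0],[100,0,0,-115,0,0,0],[100,0,0,-115,0,0,0]]';  python3 go.py 472.5 67 165 102.5
```

```text
clock: 7.3
eef_pos: [480.2, -283.0, 164.1]
eef_rot: [3.14, 0.001, 1.573]
wrist_force: [0.5, 0.5, -0.5]
finger_gap: 94.2
finger_force: 0.0
shift [350.   -7.   -1.2] turn [ 0.001  0.001 -0.216] clock 7.3 j6 -0.60 pos [ 480.2 -283.   164.1] rot [1.799e+02 1.000e-01 9.010e+01] F [ 0.5  0.5 -0.5] gap 94.2 ff 0.0
```

```bash
python3 -m crank '[[100,30,0,0,0,0,0],[100,75,-2,0,0,0,-0.05],[100,120,-3,0,0,0,-0.1],[100,165,-4,0,0,0,-0.15],[100,210,-5,0,0,0,-0.216],[100,255,-6,0,0,0,-0.216],[100,300,-7,0,0,0,-0.216],[100,335,-7,0,0,0,-0.216],[100,350,-7,0,0,0,-0.216],[100,350,-7,0,0,0,-0.216]]'
python3 - <<'E'
from h import *
c,p,d=grab("wrist","w2.png");P=cloud(c,d)
k=(np.hypot(P[...,0]-472,P[...,1]-67)<50)&(abs(P[...,2]-76)<4)
print(rect(P[k]),k.sum())
hs=cv2.cvtColor(p,cv2.COLOR_RGB2HSV).astype(int)
c,p,d=grab("top");P=cloud(c,d)
k=(np.hypot(P[...,0]-480,P[...,1]+282)<50)&(abs(P[...,2]-88)<5)
print("tumbler",rect(P[k]),k.sum())
E
python3 go.py 472.5 67 36 102.5
```

```text
clock: 8.3
eef_pos: [471.4, 68.7, 161.8]
eef_rot: [-3.139, -0.0, 1.791]
wrist_force: [0.2, -1.0, -0.9]
finger_gap: 93.9
finger_force: 0.0
[471.7  67.1  52.1  51.9  12.3] 1040
tumbler [ 480.5 -282.8   55.    53.2   34.6] 112
shift [ -0.    1.  126.3] turn [-0.002 -0.     0.   ] clock 8.4 j6 -0.15 pos [471.7  66.8 162.3] rot [-179.9   -0.   102.5] F [0.5 0.3 0.3] gap 94.0 ff 0.0
```

```bash
python3 -m crank '[[100,0,0,25,0,0,0],[100,0,0,60,0,0,0],[100,0,0,95,0,0,0],[100,0,0,120,0,0,0],[100,0,0,126,0,0,0],[100,0,0,126,0,0,0],[20,0,0,126,0,0,0],[20,0,0,126,0,0,0],[20,0,0,126,0,0,0],[20,0,0,126,0,0,0]]' 20; python3 -m crank '[[20,0,0,0,0,0,0],[20,0,0,0,0,0,0],[20,0,0,0,0,0,0],[20,0,0,0,0,0,0],[20,0,0,-8,0,0,0],[20,0,0,-30,0,0,0],[20,0,0,-60,0,0,0],[20,0,0,-90,0,0,0],[20,0,0,-100,0,0,0],[20,0,0,-100,0,0,0]]'; python3 go.py 598.8 -94.4 136 62.6
```

```text
clock: 9.4
eef_pos: [472.5, 67.2, 38.0]
eef_rot: [3.141, 0.0, 1.789]
wrist_force: [0.1, -0.4, 0.9]
finger_gap: 65.3
finger_force: 0.0
clock: 10.4
eef_pos: [472.7, 67.2, 138.3]
eef_rot: [3.139, 0.0, 1.789]
wrist_force: [0.2, -0.4, -3.0]
finger_gap: 51.0
finger_force: 20.0
shift [-185.1   88.2    2.5] turn [ 0.002 -0.     0.696] clock 10.4 j6 -0.15 pos [472.7  67.2 138.3] rot [179.9   0.  102.5] F [ 0.2 -0.4 -3. ] gap 51.0 ff 20.0
```

```bash
python3 -m crank '[[20,-15,7,0,0,0,0.05],[20,-40,19,0,0,0,0.15],[20,-70,33,0,0,0,0.25],[20,-100,48,0,0,0,0.37],[20,-130,62,0,0,0,0.49],[20,-155,74,0,0,0,0.6],[20,-175,83,0,0,0,0.69],[20,-185,88,0,0,0,0.696],[20,-185,88,0,0,0,0.696],[20,-185,88,0,0,0,0.696]]'; python3 go.py 598.8 -94.4 38 62.6
python3 - <<'E'
from h import *
c,p,d=grab("wrist","w3.png");P=cloud(c,d)
hs=cv2.cvtColor(p,cv2.COLOR_RGB2HSV).astype(int)
t=((hs[...,0]<12)|(hs[...,0]>174))&(hs[...,1]>150)&(hs[...,2]>40)
m=t&(np.hypot(P[...,0]-600,P[...,1]+92)<80)&(P[...,2]>6)&(P[...,2]<16)
print("sq",rect(P[m]),m.sum())
E
```

```text
clock: 11.4
eef_pos: [597.6, -94.0, 136.6]
eef_rot: [-3.14, 0.0, 1.094]
wrist_force: [-0.4, 0.1, -2.9]
finger_gap: 51.1
finger_force: 20.0
shift [ 0.3  1.4 98.6] turn [-0.001  0.     0.002] clock 11.4 j6 0.26 pos [597.6 -94.  136.6] rot [-179.9    0.    62.7] F [-0.4  0.1 -2.9] gap 51.1 ff 20.0
sq [607.1 -81.   93.   64.1 -28.5] 3613
```

```bash
python3 -m crank '[[20,0,1,20,0,0,0],[20,0,1,45,0,0,0],[20,0,1,70,0,0,0],[20,0,1,85,0,0,0],[20,0,1,92,0,0,0],[20,0,1,96,0,0,0],[20,0,1,97.5,0,0,0],[20,0,1,98,0,0,0],[20,0,1,98,0,0,0],[20,0,1,98,0,0,0]]'; python3 go.py 598.8 -94.4 38 62.6
```

```text
clock: 12.45
eef_pos: [599.2, -94.9, 40.0]
eef_rot: [3.141, -0.0, 1.093]
wrist_force: [-0.3, 0.4, -2.3]
finger_gap: 50.9
finger_force: 20.0
shift [ 0.3 -0.6  2. ] turn [ 0.001 -0.     0.   ] clock 12.45 j6 0.26 pos [599.2 -94.9  40. ] rot [180.   -0.   62.6] F [-0.3  0.4 -2.3] gap 50.9 ff 20.0
```

```bash
python3 -m crank '[[20,0,0,0.6,0,0,0],[20,0,0,1.2,0,0,0],[20,0,0,1.7,0,0,0],[20,0,0,1.7,0,0,0],[20,0,0,1.7,0,0,0]]'
```

```text
clock: 12.95
eef_pos: [599.0, -94.9, 37.7]
eef_rot: [-3.142, 0.0, 1.093]
wrist_force: [-0.3, 0.7, -2.2]
finger_gap: 50.8
finger_force: 20.0
```

```bash
python3 -m crank '[[20,0,0,0.5,0,0,0],[20,0,0,0.5,0,0,0],[20,0,0,0.5,0,0,0]]'; python3 -m crank '[[20,0,0,0.4,0,0,0],[20,0,0,0.4,0,0,0]]'
```

```text
clock: 13.25
eef_pos: [599.0, -94.9, 37.6]
eef_rot: [3.141, -0.0, 1.093]
wrist_force: [-3.2, 0.2, 4.3]
finger_gap: 51.2
finger_force: 20.0
clock: 13.45
eef_pos: [599.1, -94.8, 37.6]
eef_rot: [3.141, -0.0, 1.093]
wrist_force: [-5.2, 1.1, 8.3]
finger_gap: 51.4
finger_force: 20.0
```

```bash
python3 -m crank '[[60,0,0,-0.3,0,0,0],[100,0,0,-0.3,0,0,0],[100,0,0,-0.3,0,0,0],[100,0,0,-0.3,0,0,0],[100,0,0,-15,0,0,0],[100,0,0,-45,0,0,0],[100,0,0,-85,0,0,0],[100,0,0,-115,0,0,0],[100,0,0,-125,0,0,0],[100,0,0,-125,0,0,0]]';  python3 go.py 584.5 281.5 162 38
python3 - <<'E'
from h import *
c,p,d=grab("wrist");P=cloud(c,d)
k=(np.hypot(P[...,0]-599,P[...,1]+94)<50)&(abs(P[...,2]-76)<4)
print(rect(P[k]),k.sum())
c,p,d=grab("top");P=cloud(c,d)
hs=cv2.cvtColor(p,cv2.COLOR_RGB2HSV).astype(int)
t=((hs[...,0]<12)|(hs[...,0]>174))&(hs[...,1]>150)&(hs[...,2]>50)
for x,y in((600,-92),(470,60)):
    m=t&(np.hypot(P[...,0]-x,P[...,1]-y)<90)&(P[...,2]<25)
    cs,_=cv2.findContours(m.astype(np.uint8),0,1);k=max(cs,key=cv2.contourArea)
    print(rect(onplane(c,k.reshape(-1,2),12)))
E
```

```text
clock: 14.45
eef_pos: [599.5, -95.0, 163.5]
eef_rot: [3.139, -0.001, 1.093]
wrist_force: [-0.3, -0.4, -0.2]
finger_gap: 94.2
finger_force: 0.0
shift [ 327.4 -186.5    1.3] turn [ 0.002 -0.001  0.43 ] clock 14.45 j6 0.26 pos [599.5 -95.  163.5] rot [179.8  -0.   62.6] F [-0.3 -0.4 -0.2] gap 94.2 ff 0.0
[599.2 -94.8  52.2  51.9 -27.5] 1009Traceback (most recent call last):
  File "<stdin>", line 10, in <module>
ValueError: max() iterable argument is empty
```

The planter stands at (599.2, -94.8), yaw -27.5°, which is centred and square to its setter. Next is the trough.

```bash
python3 -m crank '[[100,25,-14,0,0,0,0.05],[100,65,-37,0,0,0,0.1],[100,105,-60,0,0,0,0.16],[100,145,-83,0,0,0,0.22],[100,185,-105,0,0,0,0.28],[100,225,-128,0,0,0,0.34],[100,265,-151,0,0,0,0.4],[100,300,-171,0,0,0,0.43],[100,322,-183,0,0,0,0.43],[100,327,-186,0,0,0,0.43]]'; python3 -m crank '[[100,0,0,0,0,0,0],[100,0,0,0,0,0,0]]'
python3 - <<'E'
from h import *
c,p,d=grab("wrist","w4.png");P=cloud(c,d)
k=(np.hypot(P[...,0]-584,P[...,1]-281)<60)&(abs(P[...,2]-72)<4)
print(rect(P[k]),k.sum())
c,p,d=grab("top");P=cloud(c,d)
hs=cv2.cvtColor(p,cv2.COLOR_RGB2HSV).astype(int)
t=((hs[...,0]<12)|(hs[...,0]>174))&(hs[...,1]>150)&(hs[...,2]>50)
for x,y in((600,-92),(470,60)):
    m=t&(np.hypot(P[...,0]-x,P[...,1]-y)<90)&(P[...,2]<25)
    cs,_=cv2.findContours(m.astype(np.uint8),0,1)
    if cs:
        k=max(cs,key=cv2.contourArea)
        print(rect(onplane(c,k.reshape(-1,2),12)))
E
python3 go.py 584.5 281.5 34 38
```

```text
clock: 15.55
eef_pos: [583.0, 283.3, 159.5]
eef_rot: [-3.141, 0.003, 0.666]
wrist_force: [-0.1, -0.6, -0.7]
finger_gap: 94.1
finger_force: 0.0
clock: 15.75
eef_pos: [584.3, 279.8, 161.1]
eef_rot: [-3.141, 0.001, 0.662]
wrist_force: [-0.4, -0.5, -0.1]
finger_gap: 93.6
finger_force: 0.0
[585.5 282.5  85.5  44.   37.9] 1274
[598.8 -94.4  92.3  92.2  62.6]
[ 4.659e+02  6.500e+01  1.195e+02  8.260e+01 -3.000e-01]
shift [  1.2  -1.4 127.7] turn [-0.     0.    -0.002] clock 15.85 j6 1.30 pos [584.5 279.7 161.7] rot [-180.     0.    37.9] F [ 0.1 -0.2  0.3] gap 94.3 ff 0.0
```

```bash
python3 -m crank '[[100,2,-1.5,25,0,0,0],[100,2,-1.5,60,0,0,0],[100,2,-1.5,95,0,0,0],[100,2,-1.5,120,0,0,0],[100,2,-1.5,127,0,0,0],[100,2,-1.5,127,0,0,0],[15,2,-1.5,127,0,0,0],[15,2,-1.5,127,0,0,0],[15,2,-1.5,127,0,0,0],[15,2,-1.5,127,0,0,0]]' 20; python3 -m crank '[[15,0,0,0,0,0,0],[15,0,0,0,0,0,0],[15,0,0,0,0,0,0],[15,0,0,0,0,0,0],[15,0,0,0,0,0,0]]'; python3 go.py 465.9 65 135 0
```

```text
clock: 16.85
eef_pos: [585.2, 283.6, 35.6]
eef_rot: [3.141, -0.001, 0.663]
wrist_force: [-0.3, 0.1, -0.4]
finger_gap: 65.7
finger_force: 0.0
clock: 17.35
eef_pos: [585.2, 283.4, 35.1]
eef_rot: [3.141, -0.001, 0.663]
wrist_force: [0.6, -0.7, 1.0]
finger_gap: 25.4
finger_force: 0.6
shift [-228.3   98.8 -100. ] turn [ 0.    -0.001  0.663] clock 17.35 j6 1.30 pos [585.2 283.4  35.1] rot [180.  -0.  38.] F [ 0.6 -0.7  1. ] gap 25.4 ff 0.6
```

The gap of 25 mm is below the trough's 44 mm width, so I look before moving.

Run:
```python
from h import *
print({k:v for k,v in manip.read_state().items() if k in("finger_gap","finger_force","eef_pos")})
c,p,d=grab("scene");a=p[190:310,310:470]
c2,q,d2=grab("wrist")
cv2.imwrite("pics/s5.png",cv2.cvtColor(np.hstack([cv2.resize(a,(400,300),interpolation=2),cv2.resize(q,(400,300))]),cv2.COLOR_RGB2BGR))
```

```text
{'eef_pos': array([585.16881948, 283.38381831,  35.11327544]), 'finger_force': 0.6203454185742885, 'finger_gap': 25.386969463600362}
```

View pics/s5.png

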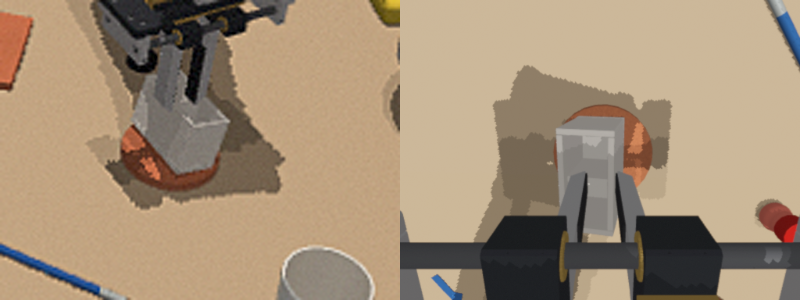

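The view shows the trough still on the round setter, but the fingers look inside or over its mouth. I check the 3D points.

Run:
```python
from h import *
for n in("scene","top","wrist"):
    c,p,d=grab(n,n+"6.png");P=cloud(c,d);hs=cv2.cvtColor(p,cv2.COLOR_RGB2HSV).astype(int)
    k=(np.hypot(P[...,0]-585,P[...,1]-282)<75)&(P[...,2]>20)&(P[...,2]<95)
    print(n,k.sum(),np.histogram(P[k][:,2],bins=range(20,100,5))[0])
    for zz in (40,55,70,75,80):
        m=k&(abs(P[...,2]-zz)<3)&(hs[...,1]<60)
        if m.sum()>10:print(zz,m.sum(),rect(P[m]))
v,u=slice(120,384),slice(300-0,512)
c,p,d=grab("wrist");cv2.imwrite("pics/w7.png",cv2.cvtColor(cv2.resize(p[100:330,150:370],(765,600-0)[:2],interpolation=2),cv2.COLOR_RGB2BGR))
```

```text
scene 972 [ 31  76  65  57  69  74  82  83  89 106  85  64  42  25  24]
40 70 [601.4 278.6  94.8  38.1  64.5]
55 97 [582.2 288.8  87.   46.4  38.2]
70 113 [579.4 292.2  87.8  48.8  38.9]
75 77 [580.8 292.   84.9  47.   34.5]
80 72 [589.7 282.   86.6  36.4  57. ]
top 321 [24 38 24 26 23 23 20 20 17 19 24 30 26  4  3]
40 33 [570.1 275.6  59.9  42.3  36.2]
55 22 [561.6 271.7  41.8  39.5  36. ]
70 23 [559.6 264.1  48.6  29.3   5.4]
75 35 [563.5 263.7  48.6  22.6   4.8]
80 39 [565.4 262.7  45.7  23.   11.1]
wrist 9896 [ 791  342  399  416  440  512  586  634  785 1219 1201 1078 1118  167
  208]
40 514 [583.9 288.   82.5  44.9  39.1]
55 738 [581.  291.5  82.1  45.2  37.9]
70 1787 [577.8 293.   85.4  49.9  37.8]
75 909 [580.2 289.9  86.8  48.2  33.2]
80 1823 [586.6 282.2  86.8  36.7  48.3]
```

View pics/w7.png

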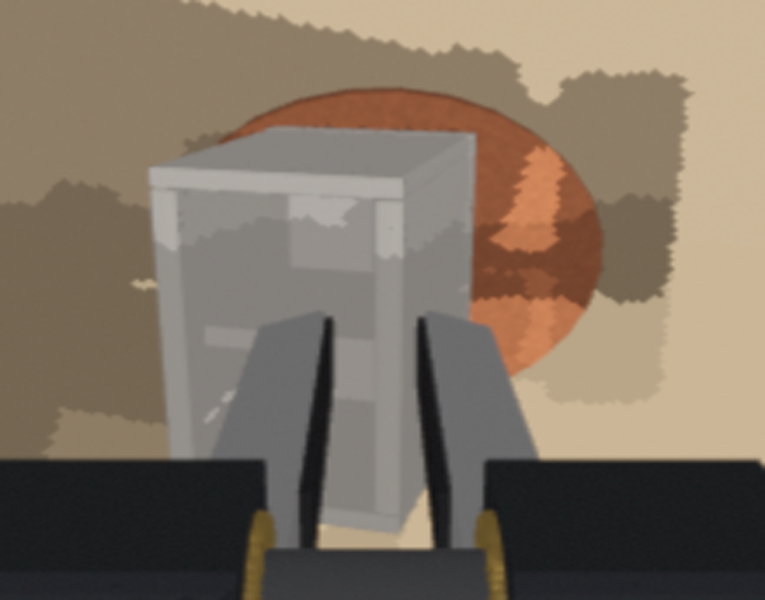

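The trough leans about 15° to image-left. One finger is inside it and the other presses its outer wall, at only about 0.6 N. I get image-right in tool axes and the finger and wall positions before backing out gently.

Run:
```python
from h import *
from scipy.spatial.transform import Rotation as Ro
s=manip.read_state();R=Ro.from_euler('xyz',s["eef_rot"])
c,p,d=grab("wrist");print("img right in tool",R.inv().apply(c["R"][0]).round(2),"cam in tool",R.inv().apply(-c["R"].T@c["t"]-s["eef_pos"]).round(0))
P=cloud(c,d);T=R.inv().apply((P-s["eef_pos"]).reshape(-1,3)).reshape(P.shape)
# crop px -> full px : u=150+x*220/765, v=100+y*230/600
for n,x,y in [("farTopL",155,178),("farTopR",398,190),("farBotL",290,135),("farBotR",468,142),("Lrim",172,300),("Lrim2",178,420),("Rrim",388,300),("Lfing tip",318,330),("Rfing tip",440,330),("inside floor",330,210),("cross?",290,340),("cross2",375,350),("in low",355,430),("setterR",540,300)]:
    u,v=int(150+x*220/765),int(100+y*230/600);print(n,(u,v),T[v,u].round(1),"z",P[v,u,2].round(0))
print(s["finger_gap"],s["finger_force"])
```

```text
img right in tool [-0.  1. -0.] cam in tool [  80.    1. -216.]
farTopL (194, 168) [ 40.1 -35.6 -35.6] z 70.0
farTopR (264, 172) [ 40.2   4.4 -46.5] z 81.0
farBotL (233, 151) [ 42.6 -16.3   8.2] z 27.0
farBotR (284, 154) [41.7 19.   1. ] z 34.0
Lrim (199, 215) [ 11.3 -34.2 -35.6] z 70.0
Lrim2 (201, 261) [-19.8 -34.7 -34.7] z 69.0
Rrim (261, 215) [ 15.6   2.8 -46.9] z 82.0
Lfing tip (241, 226) [  9.3  -8.5 -47.7] z 83.0
Rfing tip (276, 226) [  9.4  11.2 -48. ] z 83.0
inside floor (244, 180) [20.  -9.1 14.4] z 20.0
cross? (233, 230) [  9.4 -12.6 -53.6] z 88.0
cross2 (257, 234) [ -0.5   0.5 -36.9] z 72.0
in low (252, 264) [-38.6  -3.2  -5. ] z 40.0
setterR (305, 215) [-11.6  38.8  24.4] z 10.0
14.44369825951777 0.7815473852679133
```

Run:
```python
from h import *
a=cv2.imread("pics/s1.png");print(a.shape)
c=optics.calibration("scene")
X=np.array([480.6,-280.2,139.8]);q=c["R"]@X+c["t"];uv=(c["camera_matrix"]@(q/q[2]))[:2];print("TCP px",uv)
u,v=uv.astype(int);A=cv2.resize(a[v-70:v+50,u-70:u+70],(420,360),interpolation=2)
_,p,d=grab("scene");p=cv2.cvtColor(p,cv2.COLOR_RGB2BGR)
X=np.array([585.2,283.4,35.]);q=c["R"]@X+c["t"];uv=(c["camera_matrix"]@(q/q[2]))[:2];print(uv)
u,v=uv.astype(int);B=cv2.resize(p[v-70:v+50,u-62:u+63],(375,360),interpolation=2)
cv2.imwrite("pics/cmp8.png",np.hstack([A,B]))
```

```text
(384, 512, 3)
TCP px [184.99667506 154.42305207]
[379.97867437 241.84804581]
```

View pics/cmp8.png

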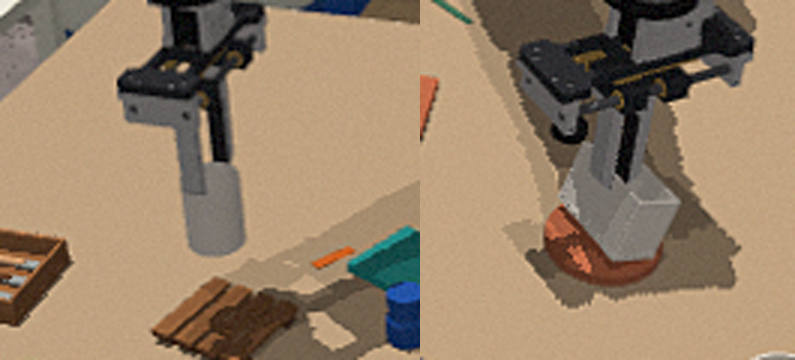

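Run:
```python
from h import *
from scipy.spatial.transform import Rotation as Ro
s=manip.read_state();R=Ro.from_euler('xyz',s["eef_rot"])
c,p,d=grab("wrist","w9.png");P=cloud(c,d)
T=R.inv().apply((P-s["eef_pos"]).reshape(-1,3)).reshape(P.shape)
for u in(222,234,240,257,275,285):
    print(u,[(v,*T[v,u].round(0).astype(int)) for v in range(150,300,10)])
cv2.imwrite("pics/w9c.png",cv2.cvtColor(cv2.resize(p[100:330,150:370],(765,600),interpolation=2),cv2.COLOR_RGB2BGR))
print(s["eef_pos"],s["finger_gap"],s["finger_force"],s["wrist_force"],s["moment"])
```

```text
222 [(150, np.int64(41), np.int64(-26), np.int64(24)), (160, np.int64(43), np.int64(-21), np.int64(-24)), (170, np.int64(40), np.int64(-19), np.int64(-41)), (180, np.int64(25), np.int64(-23), np.int64(-3)), (190, np.int64(18), np.int64(-23), np.int64(-5)), (200, np.int64(11), np.int64(-24), np.int64(-5)), (210, np.int64(4), np.int64(-24), np.int64(-5)), (220, np.int64(2), np.int64(-22), np.int64(-21)), (230, np.int64(0), np.int64(-21), np.int64(-31)), (240, np.int64(9), np.int64(-17), np.int64(-66)), (250, np.int64(9), np.int64(-16), np.int64(-76)), (260, np.int64(9), np.int64(-15), np.int64(-87)), (270, np.int64(9), np.int64(-14), np.int64(-95)), (280, np.int64(33), np.int64(-9), np.int64(-141)), (290, np.int64(33), np.int64(-8), np.int64(-146))]
234 [(150, np.int64(43), np.int64(-16), np.int64(12)), (160, np.int64(43), np.int64(-13), np.int64(-25)), (170, np.int64(40), np.int64(-12), np.int64(-42)), (180, np.int64(19), np.int64(-17), np.int64(17)), (190, np.int64(12), np.int64(-17), np.int64(17)), (200, np.int64(3), np.int64(-17), np.int64(18)), (210, np.int64(2), np.int64(-16), np
[... 2945 characters left out ...]
np.int64(6), np.int64(21), np.int64(9)), (210, np.int64(-2), np.int64(21), np.int64(11)), (220, np.int64(-15), np.int64(23), np.int64(23)), (230, np.int64(9), np.int64(16), np.int64(-54)), (240, np.int64(9), np.int64(15), np.int64(-66)), (250, np.int64(9), np.int64(14), np.int64(-76)), (260, np.int64(10), np.int64(13), np.int64(-88)), (270, np.int64(9), np.int64(12), np.int64(-95)), (280, np.int64(9), np.int64(12), np.int64(-103)), (290, np.int64(9), np.int64(11), np.int64(-110))]
[584.91329701 283.39997027  34.83910892] 14.047046486325716 0.7772641070187092 [ 0.33159511 -1.15629102  2.36414484] [-0.20702335 -0.00475307 -0.0033319 ]<stdin>:7: RuntimeWarning: invalid value encountered in cast
```

View pics/w9c.png

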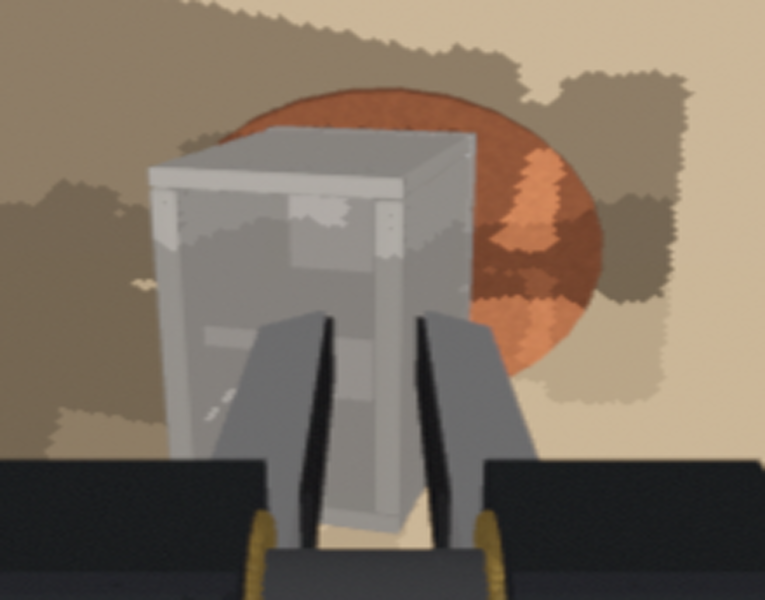

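Depth shows the finger ends are about 36 mm short of the reported TCP (at tool z -36). That means I closed right at rim height: one finger slipped over the rim and the other is pushing the wall. I'll follow it back upright along +y, rise, and regrip about 20 mm lower.

```bash
python3 -m crank '[[15,0,2,0,0,0,0],[15,0,4,0,0,0,0],[15,0,6,0,0,0,0],[15,0,8,-0.5,0,0,0],[15,0,9.5,-1.5,0,0,0],[15,0,11,-2.5,0,0,0],[15,0,12,-3.5,0,0,0],[15,0,13,-4.5,0,0,0],[15,0,14,-5.5,0,0,0],[15,0,15,-7,0,0,0]]'; python3 -m crank '[[15,0,1,-5,0,0,0],[15,0,1,-30,0,0,0],[40,0,-5,-60,0,0,0],[100,0,-14,-100,0,0,0],[100,0,-14,-120,0,0,0],[100,0,-14,-120,0,0,0],[100,0,-14,-120,0,0,0]]'
python3 - <<'E'
from h import *
c,p,d=grab("wrist","w10.png");P=cloud(c,d)
k=(np.hypot(P[...,0]-584,P[...,1]-281)<70)&(P[...,2]>65)&(P[...,2]<85)
print(rect(P[k]),k.sum(),np.percentile(P[k][:,2],[2,50,98]).round(1))
E
python3 go.py 584.5 281.5 17 38
```

```text
clock: 18.8
eef_pos: [594.1, 271.6, 41.9]
eef_rot: [-3.142, 0.0, 0.663]
wrist_force: [-0.2, -0.6, -0.6]
finger_gap: 14.0
finger_force: 0.0
clock: 19.5
eef_pos: [585.4, 282.5, 161.4]
eef_rot: [-3.142, 0.0, 0.663]
wrist_force: [-0.1, -0.2, -0.7]
finger_gap: 50.8
finger_force: 0.0
[585.8 282.4  85.6  44.   37.9] 1316 [66.1 71.5 73. ]
shift [ -0.7   0.4 143.5] turn [-0.     0.002 -0.001] clock 19.55 j6 1.30 pos [585.1 282.3 160.5] rot [-1.8e+02  1.0e-01  3.8e+01] F [-0.3  0.   0.4] gap 54.3 ff 0.0
```

View pics/w10.png

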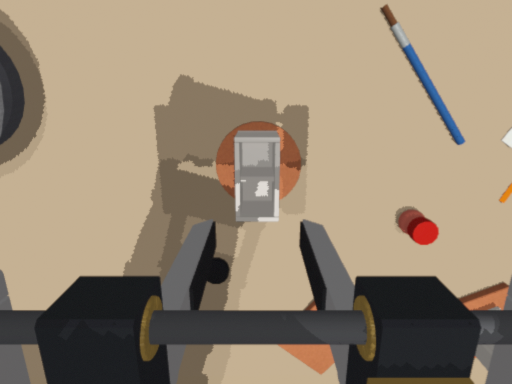

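The view shows the trough upright again at (258,175), measured at (585.8, 282.4). I open fully and descend lower this time.

```bash
python3 -m crank '[[100,0,0,0,0,0,0],[100,0,0,0,0,0,0],[100,0,0,0,0,0,0],[100,0,0,0,0,0,0],[100,0,0,0,0,0,0],[100,0.5,0,25,0,0,0],[100,0.5,0,60,0,0,0],[100,0.5,0,90,0,0,0],[100,0.5,0,105,0,0,0],[100,0.5,0,115,0,0,0]]'; python3 -m crank '[[100,0,0,10,0,0,0],[100,0,0,20,0,0,0],[100,0,0,26,0,0,0],[100,0,0,28,0,0,0],[100,0,0,28,0,0,0]]';  python3 -m crank '[[30,0,0,0,0,0,0],[30,0,0,0,0,0,0],[30,0,0,0,0,0,0],[30,0,0,0,0,0,0],[30,0,0,0,0,0,0],[30,0,0,0,0,0,0],[30,0,0,0,0,0,0],[30,0,0,0,0,0,0]]' 20; python3 go.py 465.9 65 135 0
```

```text
clock: 20.55
eef_pos: [585.8, 282.9, 46.0]
eef_rot: [-3.141, 0.001, 0.663]
wrist_force: [-0.4, -0.9, -0.6]
finger_gap: 94.2
finger_force: 0.0
clock: 21.05
eef_pos: [586.0, 283.0, 18.9]
eef_rot: [3.142, -0.0, 0.663]
wrist_force: [-0.9, 1.1, -0.1]
finger_gap: 93.8
finger_force: 0.0
clock: 21.85
eef_pos: [585.9, 283.0, 18.9]
eef_rot: [3.142, -0.0, 0.663]
wrist_force: [0.5, 1.0, -0.0]
finger_gap: 43.4
finger_force: 20.0
shift [-228.7   98.  -116.1] turn [ 0.    -0.     0.663] clock 21.85 j6 1.30 pos [585.9 283.   18.9] rot [180.  -0.  38.] F [ 0.5  1.  -0. ] gap 43.4 ff 20.0
```

```bash
python3 -m crank '[[30,0,0,-8,0,0,0],[30,0,0,-30,0,0,0],[30,0,0,-60,0,0,0],[30,0,0,-90,0,0,0],[30,-10,4,-100,0,0,0.03],[30,-30,13,-100,0,0,0.1],[30,-60,26,-100,0,0,0.2],[30,-90,39,-100,0,0,0.3],[30,-120,51,-100,0,0,0.4],[30,-150,64,-100,0,0,0.5]]'; python3 -m crank '[[30,-28,12,0,0,0,0.06],[30,-55,24,0,0,0,0.12],[30,-72,31,0,0,0,0.163],[30,-78,34,0,0,0,0.163],[30,-78,34,0,0,0,0.163],[30,-78,34,0,0,0,0.163]]'; python3 go.py 465.9 65 19 0
python3 - <<'E'
from h import *
c,p,d=grab("wrist","w11.png");P=cloud(c,d)
hs=cv2.cvtColor(p,cv2.COLOR_RGB2HSV).astype(int)
t=((hs[...,0]<12)|(hs[...,0]>174))&(hs[...,1]>150)&(hs[...,2]>40)
m=t&(np.hypot(P[...,0]-466,P[...,1]-65)<90)&(P[...,2]>6)&(P[...,2]<16)
print("ob",rect(P[m]),m.sum())
c,p,d=grab("top");P=cloud(c,d)
hs=cv2.cvtColor(p,cv2.COLOR_RGB2HSV).astype(int)
t=((hs[...,0]<12)|(hs[...,0]>174))&(hs[...,1]>150)&(hs[...,2]>50)
m=t&(np.hypot(P[...,0]-585,P[...,1]-270)<90)&(P[...,2]<25)
cs,_=cv2.findContours(m.astype(np.uint8),0,1);k=max(cs,key=cv2.contourArea)
W=onplane(c,k.reshape(-1,2),12);print("round",rect(W),cv2.minEnclosingCircle(np.float32(W[:,:2])))
E
```

```text
clock: 22.85
eef_pos: [505.3, 138.6, 118.0]
eef_rot: [3.141, 0.001, 0.157]
wrist_force: [0.9, -0.8, -0.8]
finger_gap: 43.7
finger_force: 20.0
clock: 23.45
eef_pos: [436.1, 94.2, 118.8]
eef_rot: [-3.142, -0.0, 0.0]
wrist_force: [0.1, 0.1, -1.0]
finger_gap: 43.7
finger_force: 20.0
shift [29.8 29.2 99.8] turn [-0. -0.  0.] clock 23.45 j6 1.70 pos [436.1  94.2 118.8] rot [-180.   -0.    0.] F [ 0.1  0.1 -1. ] gap 43.7 ff 20.0
ob [457.   60.9 115.2  54.3  45.6] 1684
round [588.  281.9  96.4  94.2  89.7] ((586.9963989257812, 281.3547058105469), 49.125362396240234)
```

```bash
python3 -m crank '[[30,8,8,0,0,0,0],[30,18,18,0,0,0,0],[30,26,26,0,0,0,0],[30,30,29,0,0,0,0],[30,30,29,0,0,0,0],[30,30,29,0,0,0,0]]'; python3 go.py 465.9 65 19 0
python3 - <<'E'
from h import *
for n in("wrist","top"):
    c,p,d=grab(n,n+"12.png");P=cloud(c,d)
    hs=cv2.cvtColor(p,cv2.COLOR_RGB2HSV).astype(int)
    t=((hs[...,0]<12)|(hs[...,0]>174))&(hs[...,1]>150)&(hs[...,2]>40)
    m=t&(np.hypot(P[...,0]-466,P[...,1]-65)<90)&(P[...,2]>6)&(P[...,2]<16)
    if m.sum(): print("ob",rect(P[m]),m.sum(), np.percentile(P[m][:,:2],[1,99],axis=0).round(1))
    if n=="wrist":
        k=(abs(P[...,2]-172)<6)&(hs[...,1]<60)&(np.hypot(P[...,0]-466,P[...,1]-65)<60);print(rect(P[k]) if k.sum()>9 else 0,k.sum())
E
```

```text
clock: 24.15
eef_pos: [465.5, 65.0, 118.7]
eef_rot: [-3.142, 0.0, -0.001]
wrist_force: [-0.4, -0.2, -0.9]
finger_gap: 43.6
finger_force: 20.0
shift [ 0.4 -0.  99.7] turn [-0.     0.    -0.001] clock 24.15 j6 1.63 pos [465.5  65.  118.7] rot [-180.    0.   -0.] F [-0.4 -0.2 -0.9] gap 43.6 ff 20.0
ob [502.9  65.8  83.4  49.  -87.8] 1763 [[481.6  24.6]
 [520.4 105.8]]
[ 4.662e+02  6.410e+01  8.480e+01  6.790e+01 -3.000e-01] 4504
ob [463.   27.9 114.    7.1  -2. ] 75 [[408.1  23.4]
 [519.7  31.9]]
```

```bash
python3 -m crank '[[30,0,0,20,0,0,0],[30,0,0,45,0,0,0],[30,0,0,70,0,0,0],[30,0,0,85,0,0,0],[30,0,0,93,0,0,0],[30,0,0,96,0,0,0],[30,0,0,98,0,0,0],[30,0,0,98.5,0,0,0],[30,0,0,98.5,0,0,0],[30,0,0,98.5,0,0,0]]'; python3 -m crank '[[30,0,0,0.4,0,0,0],[30,0,0,0.8,0,0,0],[30,0,0,0.8,0,0,0]]'
```

```text
clock: 25.25
eef_pos: [465.8, 65.0, 20.8]
eef_rot: [-3.142, -0.001, -0.0]
wrist_force: [0.9, -0.3, -1.6]
finger_gap: 43.8
finger_force: 20.0
clock: 25.55
eef_pos: [465.6, 65.0, 19.5]
eef_rot: [-3.142, 0.0, -0.0]
wrist_force: [0.9, 0.1, -1.4]
finger_gap: 43.9
finger_force: 20.0
```

```bash
python3 -m crank '[[30,0,0,0.4,0,0,0],[30,0,0,0.4,0,0,0],[30,0,0,0.4,0,0,0]]'; python3 -m crank '[[30,0,0,0.4,0,0,0],[30,0,0,0.4,0,0,0],[30,0,0,0.4,0,0,0]]'
```

```text
clock: 25.85
eef_pos: [465.6, 65.0, 19.1]
eef_rot: [3.142, 0.0, -0.0]
wrist_force: [0.2, -0.7, -1.1]
finger_gap: 43.9
finger_force: 20.0
clock: 26.15
eef_pos: [465.7, 65.0, 18.8]
eef_rot: [-3.142, -0.0, -0.0]
wrist_force: [-0.2, -0.1, -0.8]
finger_gap: 43.8
finger_force: 20.0
```

```bash
python3 -m crank '[[30,0,0,0.4,0,0,0],[30,0,0,0.4,0,0,0],[30,0,0,0.4,0,0,0]]'
```

```text
clock: 26.45
eef_pos: [465.7, 65.0, 18.8]
eef_rot: [-3.142, -0.0, -0.0]
wrist_force: [-2.7, 0.8, 5.5]
finger_gap: 43.8
finger_force: 20.0
```

```bash
python3 -m crank '[[60,0,0,-0.3,0,0,0],[100,0,0,-0.3,0,0,0],[100,0,0,-0.3,0,0,0],[100,0,0,-0.3,0,0,0],[100,0,0,-0.3,0,0,0],[100,0,0,-20,0,0,0],[100,0,0,-60,0,0,0],[100,0,0,-100,0,0,0],[100,0,0,-135,0,0,0],[100,0,0,-146,0,0,0]]'
python3 - <<'E'
from h import *
c,p,d=grab("wrist");P=cloud(c,d)
k=(np.hypot(P[...,0]-466,P[...,1]-65)<60)&(abs(P[...,2]-72)<4)
print(rect(P[k]),k.sum())
E
python3 go.py 480 -282.8 165 0
```

```text
clock: 27.45
eef_pos: [466.8, 65.1, 167.8]
eef_rot: [-3.141, -0.005, -0.0]
wrist_force: [0.2, 0.4, -1.1]
finger_gap: 94.3
finger_force: 0.0
[ 4.66e+02  6.42e+01  8.55e+01  4.40e+01 -2.00e-01] 1203
shift [ 13.2 347.9   2.5] turn [-0.    -0.005 -0.   ] clock 27.5 j6 1.63 pos [466.8  65.1 167.5] rot [-180.    -0.3   -0. ] F [0.7 0.9 1.3] gap 94.0 ff 0.0
```

The trough stands centred on the oblong setter. I return for the tumbler.

```bash
python3 -m crank '[[100,1,30,2,0,0,0],[100,3,75,2,0,0,0],[100,5,120,2,0,0,0],[100,6,165,2,0,0,0],[100,8,210,2,0,0,0],[100,9,255,2,0,0,0],[100,11,295,2,0,0,0],[100,13,330,2,0,0,0],[100,13,348,2,0,0,0],[100,13,348,2,0,0,0]]'; python3 -m crank '[[100,0,0,0,0,0,0],[100,0,0,0,0,0,0]]'
python3 - <<'E'
from h import *
c,p,d=grab("wrist");P=cloud(c,d)
k=(np.hypot(P[...,0]-480,P[...,1]+282)<45)&(abs(P[...,2]-88)<4)
print(rect(P[k]),k.sum())
E
python3 go.py 480 -282.8 32 0
```

```text
clock: 28.5
eef_pos: [477.9, -284.1, 160.7]
eef_rot: [-3.14, 0.002, -0.002]
wrist_force: [0.5, 1.0, 0.4]
finger_gap: 93.5
finger_force: 0.0
clock: 28.7
eef_pos: [478.6, -281.7, 162.1]
eef_rot: [-3.141, 0.0, 0.001]
wrist_force: [-0.5, 1.0, -0.4]
finger_gap: 94.1
finger_force: 0.0
[ 480.8 -283.5   55.    55.   -39.2] 768
shift [  1.3   1.1 130.3] turn [-0.     0.     0.001] clock 28.75 j6 0.97 pos [ 478.7 -281.7  162.3] rot [-1.8e+02  0.0e+00  1.0e-01] F [0.6 0.2 0.6] gap 94.7 ff 0.0
```

Tumbler at about (480.5, -283).

```bash
python3 -m crank '[[100,1.8,1.3,25,0,0,0],[100,1.8,1.3,60,0,0,0],[100,1.8,1.3,90,0,0,0],[100,1.8,1.3,110,0,0,0],[100,1.8,1.3,123,0,0,0],[100,1.8,1.3,130,0,0,0],[100,1.8,1.3,130,0,0,0],[40,1.8,1.3,130,0,0,0],[40,1.8,1.3,130,0,0,0],[40,1.8,1.3,130,0,0,0]]' 20; python3 -m crank '[[40,0,0,0,0,0,0],[40,0,0,0,0,0,0],[40,0,0,0,0,0,0],[40,0,0,0,0,0,0]]'; python3 go.py 587.3 281.6 130 0
```

```text
clock: 29.75
eef_pos: [480.6, -284.5, 33.1]
eef_rot: [3.141, -0.001, -0.0]
wrist_force: [-0.3, -0.0, -0.3]
finger_gap: 73.4
finger_force: 0.0
clock: 30.15
eef_pos: [480.4, -284.3, 32.5]
eef_rot: [3.141, -0.0, -0.0]
wrist_force: [0.5, 0.4, 2.4]
finger_gap: 55.5
finger_force: 20.0
shift [ 106.8 -565.9  -97.5] turn [ 0. -0. -0.] clock 30.15 j6 0.97 pos [ 480.4 -284.3   32.5] rot [180.  -0.  -0.] F [0.5 0.4 2.4] gap 55.5 ff 20.0
```

```bash
python3 -m crank '[[40,0,0,-8,0,0,0],[40,0,0,-30,0,0,0],[40,0,0,-65,0,0,0],[40,0,0,-95,0,0,0],[40,2,-10,-105,0,0,0],[40,7,-35,-105,0,0,0],[40,13,-70,-105,0,0,0],[40,21,-110,-105,0,0,0],[40,28,-150,-105,0,0,0],[40,36,-190,-105,0,0,0]]'; python3 -m crank '[[40,7,-38,0,0,0,0],[40,15,-78,0,0,0,0],[40,22,-118,0,0,0,0],[40,30,-158,0,0,0,0],[40,37,-198,0,0,0,0],[40,45,-238,0,0,0,0],[40,52,-278,0,0,0,0],[40,60,-318,0,0,0,0],[40,66,-350,0,0,0,0],[40,69,-368,0,0,0,0]]';python3 -m crank '[[40,1,-5,0,0,0,0],[40,1.5,-7.5,0,0,0,0],[40,1.5,-7.5,0,0,0,0],[40,1.5,-7.5,0,0,0,0]]'; python3 go.py 587.3 281.6 28.5 0;  python3 - <<'E'
from h import *
for n in("wrist","top"):
    c,p,d=grab(n,n+"13.png");P=cloud(c,d)
    hs=cv2.cvtColor(p,cv2.COLOR_RGB2HSV).astype(int)
    t=((hs[...,0]<12)|(hs[...,0]>174))&(hs[...,1]>150)&(hs[...,2]>40)
    m=t&(np.hypot(P[...,0]-587,P[...,1]-281)<70)&(P[...,2]>9)&(P[...,2]<15)
    if m.sum(): print("round",rect(P[m]),m.sum())
    if n=="wrist":
        cs,_=cv2.findContours(m.astype(np.uint8),0,1);k=max(cs,key=cv2.contourArea).reshape(-1,2)
        W=onplane(c,k,12);W=W[W[:,0]>600]  # far rim
        from scipy.optimize import least_squares
        print(least_squares(lambda q:np.hypot(W[:,0]-q[0],W[:,1]-q[1])-50,[587,281],loss="soft_l1").x,len(W))
E
```

```text
clock: 31.15
eef_pos: [515.9, -92.0, 136.5]
eef_rot: [-3.141, 0.001, -0.0]
wrist_force: [1.0, -0.2, -2.1]
finger_gap: 55.7
finger_force: 20.0
clock: 32.15
eef_pos: [584.4, 276.6, 135.9]
eef_rot: [3.141, 0.002, 0.002]
wrist_force: [-0.6, 0.0, -1.4]
finger_gap: 55.7
finger_force: 20.0
clock: 32.55
eef_pos: [586.9, 280.3, 137.4]
eef_rot: [3.141, 0.0, -0.001]
wrist_force: [0.4, -0.4, -1.3]
finger_gap: 55.9
finger_force: 20.0
shift [  0.4  -1.3 108.9] turn [ 0.     0.    -0.001] clock 32.55 j6 1.96 pos [586.9 280.3 137.4] rot [ 1.8e+02  0.0e+00 -1.0e-01] F [ 0.4 -0.4 -1.3] gap 55.9 ff 20.0
round [600.6 284.   96.8  74.  -86.8] 3623
[584.7851771  283.77364291] 118
round [578.9 273.7  96.8  76.  -47. ] 537
```

```bash
python3 -m crank '[[40,0,-2.5,20,0,0,0],[40,0,-2.5,45,0,0,0],[40,0,-2.5,70,0,0,0],[40,0,-2.5,90,0,0,0],[40,0,-2.5,100,0,0,0],[40,0,-2.5,105,0,0,0],[40,0,-2.5,107,0,0,0],[40,0,-2.5,108,0,0,0],[40,0,-2.5,108,0,0,0],[40,0,-2.5,108,0,0,0]]'; python3 -m crank '[[40,0,0,0.4,0,0,0],[40,0,0,0.8,0,0,0],[40,0,0,0.8,0,0,0]]'
```

```text
clock: 33.65
eef_pos: [587.2, 283.8, 30.0]
eef_rot: [-3.141, -0.001, -0.0]
wrist_force: [-1.1, 0.3, -1.7]
finger_gap: 55.8
finger_force: 20.0
clock: 33.95
eef_pos: [587.0, 283.7, 28.6]
eef_rot: [-3.142, -0.0, -0.0]
wrist_force: [0.5, -0.2, -1.2]
finger_gap: 56.3
finger_force: 20.0
```

```bash
python3 -m crank '[[40,0,0,0.4,0,0,0],[40,0,0,0.4,0,0,0],[40,0,0,0.4,0,0,0]]'; python3 -m crank '[[40,0,0,0.3,0,0,0],[40,0,0,0.3,0,0,0]]'
```

```text
clock: 34.25
eef_pos: [587.2, 283.8, 28.5]
eef_rot: [-3.141, -0.001, -0.0]
wrist_force: [-0.2, 1.0, 3.4]
finger_gap: 55.8
finger_force: 20.0
clock: 34.45
eef_pos: [587.3, 283.9, 28.5]
eef_rot: [-3.141, -0.001, -0.0]
wrist_force: [-1.0, 1.1, 5.8]
finger_gap: 56.0
finger_force: 20.0
```

```bash
python3 -m crank '[[70,0,0,-0.2,0,0,0],[100,0,0,-0.2,0,0,0],[100,0,0,-0.2,0,0,0],[100,0,0,-0.2,0,0,0],[100,0,0,-0.2,0,0,0],[100,0,0,-20,0,0,0],[100,0,0,-60,0,0,0],[100,0,0,-100,0,0,0],[100,0,0,-130,0,0,0],[100,0,0,-140,0,0,0]]'; python3 -m crank '[[100,-20,-20,0,0,0,0],[100,-55,-40,0,0,0,0],[100,-90,-65,0,0,0,0],[100,-125,-90,0,0,0,0],[100,-160,-115,0,0,0,0],[100,-190,-135,0,0,0,0],[100,-220,-155,0,0,0,0],[100,-230,-160,0,0,0,0],[100,-230,-160,0,0,0,0]]'
python3 - <<'E'
from h import *
c,p,d=grab("top","top14.png");P=cloud(c,d);hs=cv2.cvtColor(p,cv2.COLOR_RGB2HSV).astype(int)
t=((hs[...,0]<12)|(hs[...,0]>174))&(hs[...,1]>150)&(hs[...,2]>40)
for n,x,y,h in(("trough",466,65,72),("planter",599,-95,76),("tumbler",587,283,84),("blue",448,-102,58),("red",645,88,42)):
    q=np.hypot(P[...,0]-x,P[...,1]-y)
    k=(q<60)&(abs(P[...,2]-h)<5);print(n,rect(P[k]),k.sum())
    m=t&(q<95)&(P[...,2]<25)
    if m.sum()>50:
        cs,_=cv2.findContours(m.astype(np.uint8),0,1);W=onplane(c,max(cs,key=cv2.contourArea).reshape(-1,2),12);print("  setter",rect(W))
c2,p2,_=grab("scene")
cv2.imwrite("pics/fin.png",cv2.cvtColor(np.hstack([cv2.resize(p[90:260,90:390],(400,227),interpolation=2),cv2.resize(p2[150:300,150:414],(400,227),interpolation=2)]),cv2.COLOR_RGB2BGR))
E
```

```text
clock: 35.45
eef_pos: [587.9, 284.1, 171.5]
eef_rot: [-3.14, -0.005, -0.0]
wrist_force: [-0.0, 0.4, -0.2]
finger_gap: 93.9
finger_force: 0.0
clock: 36.35
eef_pos: [355.9, 444.1, 167.0]
eef_rot: [3.141, 0.001, 0.002]
wrist_force: [0.1, 0.7, -0.3]
finger_gap: 93.7
finger_force: 0.0
trough [466.7  64.4  85.1  42.5   0.5] 189
  setter [ 4.659e+02  6.490e+01  1.195e+02  8.280e+01 -3.000e-01]
planter [599.2 -94.6  52.3  51.3 -26.9] 141
  setter [598.8 -94.4  92.3  92.2  62.6]
tumbler [585.  281.1  55.7  53.5  44.7] 112
  setter [582.9 273.9  95.5  81.2 -32.1]
blue [ 448.5 -102.5   34.5   32.    89.6] 143
red [646.5  88.3  28.4  27.7   3. ] 93
```

View pics/fin.png

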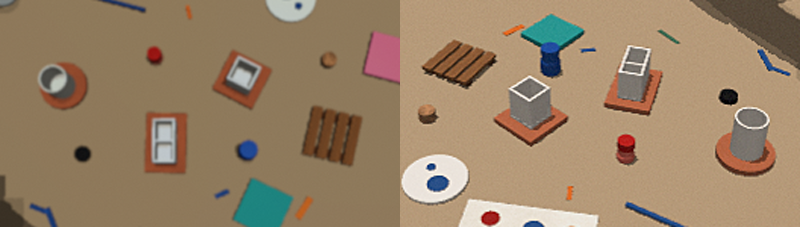

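The final view shows each piece upright and centred on its own setter, the jars where they were and the rest empty.

```bash
python3 -c "
from cell import manip
print(manip.sign_off())"
```

```text
the job is handed in; nothing more can be done
None
```

The job is handed in at about 36 s: tumbler, planter and trough each stand upright within about 2 mm of the middle of their own setters and the jars are where they were, though my first grip tilted the trough about 15° before I eased it back upright.

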